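Release the connecting rod in the reaming fixture

ROBOT

A 6-joint arm with a two-finger parallel gripper is mounted at the origin on the work surface. World frame = base frame: x ahead of the robot, y to its left, z up, the work surface at z = 0. Lengths are in m, angles in rad, forces in N, time in s.
With the tool pointing down it reaches from about 0.4 to 0.825 m from the base axis. Payload 7 kg.
Tool frame: the origin (TCP) lies between the finger pads; the fingertips stand 25 mm ahead of it and the grasp point (between the pads) lies 6 mm ahead of it; z points along the fingers, y is the direction in which the jaws open and shut (so a half turn about z gives the same grasp; the last joint's range is limited). The gripper opens to 88 mm and grips with 3 to 60 N. Pads are 19 mm wide; open, the fingers measure 130 mm over their backs; the gripper's body (78 mm by 193 mm) begins 47 mm behind the grasp point.
Start: joints at [-0.826, 0.359, 0.012, 0, -1.224, -0.288], TCP at [0.298, -0.606, 0.214] pointing down, gripper open.
Joint ranges: [-3.07, 3.07], [-1.43, 2.12], [-1.02, 1.25], [-3.03, 1.67], [-3.05, -0], [-3.03, 3.03]. Speed limits (rad/s): [2.39, 2.39, 3.01, 3.14, 3.14, 3.14].

INTERFACE

Orientations are given as a unit quaternion [x, y, z, w].
In Python, from cell import bot gives the robot as it stands.
- The arm moves only by the tool carry_out, never from a script. Its argument "increments" is a list that holds one entry, the list of rows, each a list of 7 numbers: the shift along the tool's x, y, z in m, then the turn, a rotation vector about the tool's x, y, z in degrees, then the closure, from 0 (fully open) to 1 (shut). In form: [[[tx, ty, tz, wx, wy, wz, claw], ...]]. A call has 1 to 12 rows; each row shifts and turns the pose as measured when the row begins, along the tool's axes as they then stand; what a row does not reach is not made up. A row lasts 1/12 s, in which the tool goes at most 41.7 mm and 7.16 degrees, less where a joint would pass 70% of its speed; a pose out of reach is approached as far as the arm can. A call is refused whole if a number of a shift passes 0.0417 or a number of a turn 7.16, either way. A call with a gripper value outside its range is refused whole. The fingers move at their own pace and stop on an object; the grip force is fixed at half the most. Time passes only in rows, so rows that do not move let the fingers close. It gives the time, the measured TCP pose, the force and the opening at its end, in the units of the state.
- bot.state(): the state, without advancing time (a new reading comes with each control period).
- bot.get_image(name): name is "scene" or "top" or "wrist"; returns a dict with "frame" (384x512x3 uint8, red, green, blue), "fx", "fy", "cx", "cy" (pixels), "k1" (the pictures are not rectified: a ray, as slopes to the right and down, at radius r is drawn at 1 + k1 r^2 times it, then the intrinsics apply), "extrinsics" (4x4, takes a point from camera to world coordinates). Camera axes: x right, y down, z forward; pixel columns grow to the right and rows downward; lengths in m; the calibration is good to about 2 mm. A picture is of the moment at which its call begins. There is no depth.
- bot.job_done(): hands the job in, once; it reports no verdict.
The state is a dict: "time_s": time; "joint_positions": joint angles; "joint_vel": joint speeds; "joint_torque": joint torques, N m; "tcp_pos": TCP position; "tool_rot": TCP orientation; "wrist_force": force on the tool from outside, world axes, zero at the start; "moment": the same for the moment, N m; "grip_width": finger opening in m.
Only numpy, scipy, OpenCV 4.12 (cv2) and the standard library are available. Lean on these libraries where they do the work, as an engineer would, in place of code of your own. Each camera call takes 0.05 s, during which the arm holds its last target. There are 200 camera calls.

TASK

Open the connecting-rod fixture: with the fingertips, swing the lever of the eccentric cam from the red patch round the end of the fixture farthest from the rod until it lies over the green patch, so that the cam's low point faces the slide. Only then push the blue thumb lug forward, away from the rod, until the slide is fully home against the cam. Do not press the slide while the cam is still up, leave the rod lying in its place and everything else standing where it is, and finish clear of the fixture.

Things in the scene. Friction and masses are not known exactly. Their poses are not given: they have to be found in the camera images.
- fixture: Grey steel base plate of the connecting-rod fixture, 400 x 150 x 18 mm, bolted to the bench. Origin: underside, straight below the cam's pivot. Its x axis is 'forward': from the clamped rod through the V-jaw slide to the cam; y to the left of that, z up. It spans x -345 to +55 mm, y -75 to +75 mm. Slide guide rails at x -119 to -45 mm, y up to +-48 mm, tops 54 mm above the bench.
- open_mark (a point): Centre of the green painted patch (open), 26 x 24 mm, on the base plate 62 mm from the pivot on the fixture's -y side. A red patch (locked) lies opposite, on the +y side.
- cam_pivot (a point): Point on the vertical pivot axis of the eccentric cam, 62 mm above the bench, at the height of the lever. The cam is a dark disc of radius 28 mm set 9 mm off its pivot, 22 to 42 mm above the bench; above it stands a 28 mm hub up to 77 mm.
- cam_lever (a joint): Turn of cam and lever, rad, anticlockwise from above. 0: low point faces the slide, lever along the fixture's -y over the green patch (lever direction from fixture +x, anticlockwise = value - pi/2). pi: high point on the slide, lever along +y (locked; starts near it). Range -0.7 to 3.5: it swings round the +x end only. No stop or spring at 0. Takes 0.28 N m (3 N at 90 mm), stays where left.
- lever_knob (a point): Centre of the red ball, 30 mm across, on the end of the cam lever, 120 mm from the pivot and 66 mm above the bench. The lever is a round steel bar 12 mm thick, its middle 62 mm (at the hub) to 66 mm (at the ball) above the bench; the bar is free to push on from 20 to 105 mm from the pivot.
- slide_travel (a joint): Travel of the V-jaw slide along the fixture's +x (forward, off the rod, towards the cam), m. 0: V jaw on the rod (start). It moves against about 2.5 N of friction and stays where left. It stops against the cam: after about 18 mm when the low point faces it, after 0.3 to 2 mm when locked.
- v_slide: The bright steel V-jaw slide with its thumb lug, block 80 x 60 mm, top 54 mm above the bench, rear face 37 mm from the pivot at the start. Origin as the fixture's at the start (under the pivot), moving with the slide; axes as the fixture's.
- thumb_lug (a point): Blue upright thumb lug fixed on the slide, 12 mm thick along the fixture's x, 40 mm wide across, 28 mm tall. Origin: centre of its foot, on the slide's top 54 mm above the bench, 58 mm behind the pivot (-x) at the start; moves with the slide. Axes as the fixture's. Behind it, on its -x side (the side to push on), the slide's top is flat and free for 53 mm.
- rod_mid (a point): Middle of the shank of the grey connecting rod held in the fixture (big end round a fixed plug 284 mm behind the pivot, small end in the V jaw, 140 mm between centres, 24 mm thick, its top 48 mm above the bench, loose, 0.6 kg).
- gudgeon_pin_mid (a point): Middle of the steel gudgeon pin standing on the base plate beside the rod, 22 mm across, 60 mm tall.
- bush_mid (a point): Middle of the bronze bush standing on the base plate on the other side of the rod, 27 mm across, 28 mm tall.
- piston_mid (a point): Middle of the aluminium piston standing crown down on the bench, 81 mm across, 56 mm tall.
- spare_rod_mid (a point): Middle of the dark spare connecting rod lying on the bench, about 210 x 86 x 24 mm.
- spanner_grip (a point): Middle of the handle of the spanner lying on the bench, 180 mm long.
- oil_can_mid (a point): The red oil can standing on the bench, 68 mm across, 150 mm to the tip of its spout; point on its axis 40 mm up.
- shell_box_mid (a point): Middle of the cardboard bearing-shell box on the bench, 105 x 75 x 45 mm.

How it is judged:
By the outcome, as a careful person would: the job done as asked, in the order asked, and still so for the second after the job is handed in, with the robot touching nothing.
It also fails if it takes over 64 s, if anything falls off the work surface, if the arm or the gripper's body presses on something with over 40 N, if the wrist force passes 120 N, or if a joint passes its speed limit or range.

## Working session

There is one attempt and no reset: what is moved stays moved. The work goes in short steps, Python scripts to look and compute and a tool call to move; the robot and the scene stay as the last step left them, time stands still between calls to the robot, and variables do not carry over. Pictures are saved under pics/ and viewed, about 8 in all and at most 12, crops included, and the job is handed in when it is done.

Besides the shell and the picture viewer there is one more tool, called after "Request:" as name([rows], argument=value, ...), one row to a line, values as JSON. carry_out: Moves the arm, as the interface text tells. Its arguments: {"type":"object","properties":{"increments":{"type":"array"}},"required":["increments"]}

```bash
mkdir -p pics
cat > h.py <<'E'
import numpy as np, cv2
from cell import bot
def snap(n,fn):
    d=bot.get_image(n); np.save('pics/'+fn+'.npy',d,allow_pickle=True)
    cv2.imwrite('pics/'+fn+'.png',cv2.cvtColor(d['frame'],cv2.COLOR_RGB2BGR)); return d
def load(fn): return np.load('pics/'+fn+'.npy',allow_pickle=True).item()
def K(d): return np.array([[d['fx'],0,d['cx']],[0,d['fy'],d['cy']],[0,0,1.]])
def at(d,u,v,z):
    p=cv2.undistortPoints(np.array([[[u,v]]],float),K(d),np.array([d['k1'],0,0,0.]))[0,0]
    E=np.array(d['extrinsics']); r=E[:3,:3]@[p[0],p[1],1]; o=E[:3,3]
    return o+r*(z-o[2])/r[2]
def proj(d,P):
    E=np.linalg.inv(np.array(d['extrinsics']))
    return cv2.projectPoints(np.array(P,float).reshape(-1,3),cv2.Rodrigues(E[:3,:3])[0],E[:3,3],K(d),np.array([d['k1'],0,0,0.]))[0].reshape(-1,2)
E
python3 - <<'E'
from h import *
a=snap('top','top0');b=snap('scene','scene0')
s=bot.state();print({k:np.round(v,3) for k,v in s.items()})
print(np.round(a['extrinsics'],3),a['k1'])
cv2.imwrite('pics/t0.png',cv2.resize(cv2.imread('pics/top0.png'),(800,600),interpolation=cv2.INTER_CUBIC))
E
```

```text
{'time_s': np.float64(0.1), 'joint_positions': array([-0.826,  0.359,  0.011, -0.   , -1.224, -0.288]), 'joint_vel': array([-0.002, -0.003,  0.002,  0.001,  0.001, -0.   ]), 'joint_torque': array([-2.0000e-03, -5.8416e+01,  2.9375e+01,  7.0160e+00,  1.0000e-02,
       -0.0000e+00]), 'tcp_pos': array([ 0.298, -0.605,  0.213]), 'tool_rot': array([-0.226,  0.974,  0.001, -0.   ]), 'wrist_force': array([ 0.064, -0.514, -0.09 ]), 'moment': array([-0.033,  0.005, -0.065]), 'grip_width': np.float64(0.087)}
[[ 0.026 -0.992  0.127  0.433]
 [-1.    -0.028 -0.009 -0.   ]
 [ 0.012 -0.126 -0.992  1.085]
 [ 0.     0.     0.     1.   ]] 0.017594560884995687
```

View pics/t0.png

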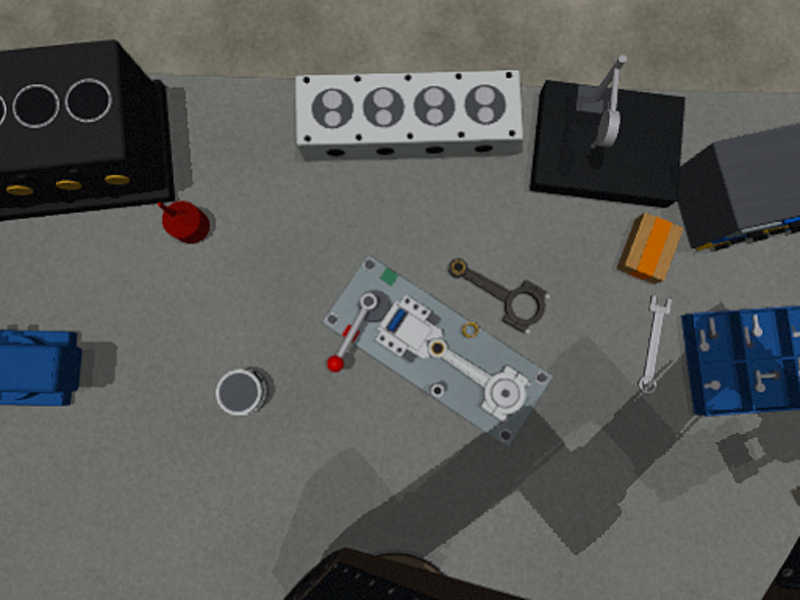

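View pics/scene0.png

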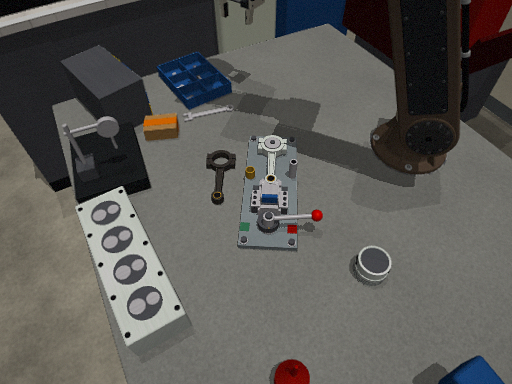

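The top view (800x600 scale) shows the hub at about (369,299), the knob at (335,364), the green patch at (389,276), the plug at (505,393) and the lug at (398,319). The plate corners are near (368,257), (550,376), (507,442) and (325,322). I'll fit the fixture pose from an enlarged crop.

Run:
```python
from h import *
d=load('top0')
im=cv2.imread('pics/top0.png')[155:295,195:365]
cv2.imwrite('pics/c0.png',cv2.resize(im,None,fx=4.25,fy=4.25,interpolation=cv2.INTER_CUBIC))
s=.64
for n,u,v,z in [('hub',369,299,.077),('knob',335,364,.066),('plug',505,393,.05),('c1',368,257,.018),('c2',550,376,.018),('c3',507,442,.018),('c4',325,322,.018),('green',389,276,.018),('lug',398,319,.082),('piston',241,391,.056),('can',188,222,.06)]:
    print(n,np.round(at(d,u*s,v*s,z),3))
```

```text
hub [0.553 0.06  0.077]
knob [0.441 0.115 0.066]
plug [ 0.399 -0.179  0.05 ]
c1 [0.637 0.068 0.018]
c2 [ 0.43  -0.265  0.018]
c3 [ 0.313 -0.189  0.018]
c4 [0.516 0.141 0.018]
green [0.603 0.028 0.018]
lug [0.519 0.009 0.082]
piston [0.391 0.274 0.056]
can [0.683 0.384 0.06 ]
```

View pics/c0.png

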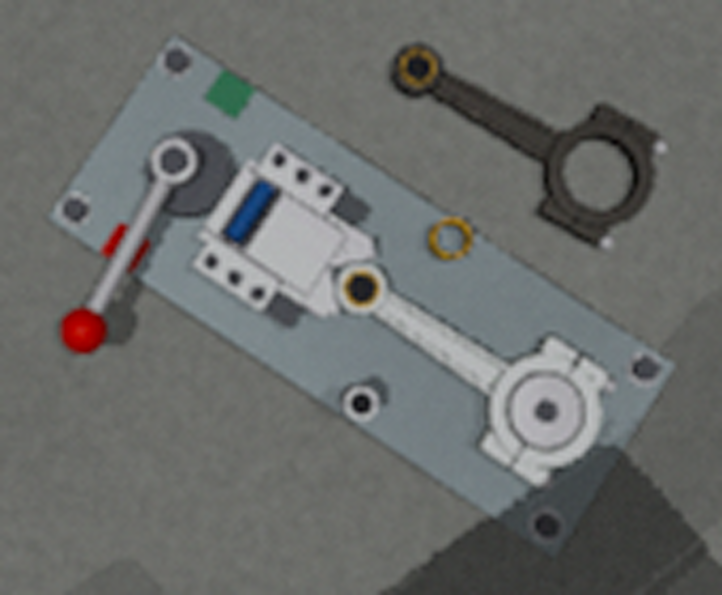

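The crop (4.25x, offset 195,155) gives sharper points: hub (174,160), knob (82,331), plug (547,411) and green (229,94), with corners (176,37), (672,366), (553,556) and (50,216). Next is the fit.

Run:
```python
from h import *
from scipy.optimize import least_squares
d=load('top0'); f=4.25
pts=[('hub',174,160,0,0,.077),('plug',547,411,-.284,0,.05),('c1',176,37,.055,-.075,.018),('c2',672,366,-.345,-.075,.018),('c3',553,556,-.345,.075,.018),('c4',50,216,.055,.075,.018),('gr',229,94,0,-.062,.018)]
W=np.array([at(d,195+(p[1]+.5)/f-.5,155+(p[2]+.5)/f-.5,p[5])[:2] for p in pts]); F=np.array([p[3:5] for p in pts])
def T(q,F):
    c,s=np.cos(q[2]),np.sin(q[2]); return F@np.array([[c,s],[-s,c]])+q[:2]
r=least_squares(lambda q:(T(q,F)-W).ravel(),[.55,.06,1.],loss='soft_l1',f_scale=.002)
q=r.x; print(q,np.degrees(q[2])); print(np.round((T(q,F)-W)*1000,1))
k=at(d,195+82/f-.4,155+331/f-.4,.066)[:2]; v=k-q[:2]
print('knob',k,'len',np.hypot(*v),'ang',np.degrees(np.arctan2(v[1],v[0])))
np.save('q.npy',q)
s=load('scene0')
P=[[*T(q,np.array([[a,b]]))[0],z] for _,_,_,a,b,z in pts]+[[*k,.066]]
print(np.round(proj(s,P)))
th=np.arctan2(v[1],v[0])
print('target r85', q[:2]+.085*np.array([np.cos(th),np.sin(th)]),'yaw',np.degrees(th)-180)
```

```text
[0.5508343  0.06147369 1.00836064] 57.77480896392814
[[ 0.4  0.1]
 [-0.2  0.8]
 [ 2.8  1.4]
 [ 0.3 -3. ]
 [-2.6 -0.9]
 [-0.9  2.2]
 [ 0.4 -1.3]]
knob [0.44208571 0.11594184] len 0.1216266215442704 ang 153.39540483124028
[[268. 216.]
 [272. 143.]
 [236. 245.]
 [249. 136.]
 [296. 138.]
 [296. 249.]
 [243. 227.]
 [317. 217.]]
target r85 [0.47483425 0.09953931] yaw -26.604595168759715
```

The residuals are within 3 mm, the lever length comes to 121.6 mm against 120, and the scene reprojections match. The lever is at about 185.6° of joint angle. Now a planner that prints tool-frame rows.

```bash
cat > plan.py <<'E'
import sys
from h import *
from scipy.spatial.transform import Rotation as R
q=np.load('q.npy')
def fx(x,y): c,s=np.cos(q[2]),np.sin(q[2]); return q[:2]+[c*x-s*y,s*x+c*y]
def down(yaw): # tool z down, tool x at world angle yaw (deg)
    return R.from_euler('z',yaw,degrees=True)*R.from_euler('x',180,degrees=True)
def where():
    s=bot.state(); r=R.from_quat(s['tool_rot']); X=r.as_matrix()[:,0]
    c,n=np.cos(q[2]),np.sin(q[2]); e=np.array(s['tcp_pos'])[:2]-q[:2]
    return s,r,np.degrees(np.arctan2(X[1],X[0])),np.array([c*e[0]+n*e[1],-n*e[0]+c*e[1]])
def rows(poses,claw):
    s,r,yaw,_=where(); p=np.array(s['tcp_pos']); out=[]
    for P,y in poses:
        r2=down(y); t=r.inv().apply(np.array(P)-p); w=np.degrees((r.inv()*r2).as_rotvec())
        out.append([*np.round(t,4).tolist(),*np.round(w,1).tolist(),claw]); p,r=np.array(P),r2
    print(out)
def line(P,y,n,claw):
    s,r,y0,_=where(); p=np.array(s['tcp_pos']); d=(y-y0+180)%360-180
    rows([(p+(np.array(P)-p)*k/n,y0+d*k/n) for k in range(1,n+1)],claw)
def rep():
    s,r,yaw,f=where(); print('t',s['time_s'],'p',np.round(s['tcp_pos'],4),'yaw',round(yaw,1),'fix',np.round(f*1000,1),'lev',np.round(np.degrees(np.arctan2(f[1],f[0]))+90,1),np.round(np.hypot(*f)*1000,1),'F',np.round(s['wrist_force'],1),'w',round(float(s['grip_width']),4),'j',np.round(s['joint_positions'],2))
E
python3 -c "
from plan import *
rep(); line([.475,.0995,.2],-26.6,22,.5)"
```

```text
t 0.1 p [ 0.2975 -0.6054  0.213 ] yaw -153.8 fix [-699.2 -141.3] lev -78.6 713.3 F [ 0.1 -0.5 -0.1] w 0.0875 j [-0.83  0.36  0.01 -0.   -1.22 -0.29]
[[-0.0214, 0.0252, 0.0006, 0.1, -0.0, -5.8, 0.5], [-0.0238, 0.0229, 0.0006, 0.0, 0.0, -5.8, 0.5], [-0.026, 0.0204, 0.0006, 0.0, 0.0, -5.8, 0.5], [-0.0279, 0.0177, 0.0006, 0.0, 0.0, -5.8, 0.5], [-0.0296, 0.0148, 0.0006, -0.0, 0.0, -5.8, 0.5], [-0.0309, 0.0117, 0.0006, 0.0, 0.0, -5.8, 0.5], [-0.0319, 0.0086, 0.0006, 0.0, 0.0, -5.8, 0.5], [-0.0326, 0.0053, 0.0006, 0.0, 0.0, -5.8, 0.5], [-0.033, 0.002, 0.0006, 0.0, 0.0, -5.8, 0.5], [-0.033, -0.0014, 0.0006, 0.0, 0.0, -5.8, 0.5], [-0.0327, -0.0047, 0.0006, 0.0, 0.0, -5.8, 0.5], [-0.0321, -0.0079, 0.0006, 0.0, 0.0, -5.8, 0.5], [-0.0311, -0.0111, 0.0006, -0.0, 0.0, -5.8, 0.5], [-0.0298, -0.0142, 0.0006, 0.0, 0.0, -5.8, 0.5], [-0.0282, -0.0171, 0.0006, -0.0, 0.0, -5.8, 0.5], [-0.0264, -0.0199, 0.0006, 0.0, 0.0, -5.8, 0.5], [-0.0242, -0.0225, 0.0006, -0.0, 0.0, -5.8, 0.5], [-0.0218, -0.0248, 0.0006, -0.0, 0.0, -5.8, 0.5], [-0.0192, -0.0269, 0.0006, 0.0, 0.0, -5.8, 0.5], [-0.0164, -0.0287, 0.0006, -0.0, 0.0, -5.8, 0.5], [-0.0135, -0.0302, 0.0006, 0.0, 0.0, -5.8, 0.5], [-0.0103, -0.0314, 0.0006, 0.0, 0.0, -5.8, 0.5]]
```

Request:
carry_out([
  [[-0.021,0.025,0,0,0,-5.8,0.5],[-0.024,0.023,0,0,0,-5.8,0.5],[-0.026,0.02,0,0,0,-5.8,0.5],[-0.028,0.018,0,0,0,-5.8,0.5],[-0.03,0.015,0,0,0,-5.8,0.5],[-0.031,0.012,0,0,0,-5.8,0.5],[-0.032,0.009,0,0,0,-5.8,0.5],[-0.033,0.005,0,0,0,-5.8,0.5],[-0.033,0.002,0,0,0,-5.8,0.5],[-0.033,-0.001,0,0,0,-5.8,0.5],[-0.033,-0.005,0,0,0,-5.8,0.5],[-0.032,-0.008,0,0,0,-5.8,0.5]],
])

```text
time_s: 1.1
tcp_pos: [0.3837, -0.205, 0.2065]
tool_rot: [0.757, -0.654, -0.007, 0.0]
wrist_force: [0.6, 0.3, -0.3]
grip_width: 0.0439
```

```bash
python3 -c "
from plan import *
rep(); line([.475,.0995,.2],-26.6,12,.5)"
```

```text
t 1.1 p [ 0.3837 -0.205   0.2065] yaw -81.7 fix [-314.5   -0.7] lev -89.9 314.5 F [ 0.6  0.3 -0.3] w 0.0439 j [-0.04 -0.03 -0.48 -0.01 -1.13  0.19]
[[-0.024, -0.0112, 0.0007, 0.5, 0.6, -4.6, 0.5], [-0.023, -0.0131, 0.0005, 0.0, 0.0, -4.6, 0.5], [-0.0219, -0.0149, 0.0005, 0.0, 0.0, -4.6, 0.5], [-0.0206, -0.0166, 0.0005, -0.0, 0.0, -4.6, 0.5], [-0.0193, -0.0182, 0.0005, 0.0, 0.0, -4.6, 0.5], [-0.0177, -0.0197, 0.0005, 0.0, 0.0, -4.6, 0.5], [-0.0161, -0.021, 0.0005, -0.0, 0.0, -4.6, 0.5], [-0.0144, -0.0223, 0.0005, 0.0, 0.0, -4.6, 0.5], [-0.0125, -0.0233, 0.0005, -0.0, 0.0, -4.6, 0.5], [-0.0106, -0.0243, 0.0005, 0.0, 0.0, -4.6, 0.5], [-0.0087, -0.025, 0.0005, -0.0, 0.0, -4.6, 0.5], [-0.0066, -0.0256, 0.0005, 0.0, 0.0, -4.6, 0.5]]
```

Request:
carry_out([
  [[-0.024,-0.011,0,0.5,0.6,-4.6,0.5],[-0.023,-0.013,0,0,0,-4.6,0.5],[-0.022,-0.015,0,0,0,-4.6,0.5],[-0.021,-0.017,0,0,0,-4.6,0.5],[-0.019,-0.018,0,0,0,-4.6,0.5],[-0.018,-0.02,0,0,0,-4.6,0.5],[-0.016,-0.021,0,0,0,-4.6,0.5],[-0.014,-0.022,0,0,0,-4.6,0.5],[-0.0125,-0.023,0,0,0,-4.6,0.5],[-0.0105,-0.024,0,0,0,-4.6,0.5],[-0.0085,-0.025,0,0,0,-4.6,0.5],[-0.0065,-0.0255,0,0,0,-4.6,0.5]],
])

```text
time_s: 2.1
tcp_pos: [0.4646, 0.1187, 0.2065]
tool_rot: [0.979, -0.202, 0.001, -0.001]
wrist_force: [0.4, -0.3, 0.2]
grip_width: 0.0437
```

```bash
python3 -c "
from plan import *
rep(); line([.475,.0995,.125],-26.6,5,.5)
snap('wrist','w1')"
```

```text
t 2.1 p [0.4646 0.1187 0.2065] yaw -23.3 fix [  2.4 103.4] lev 178.6 103.5 F [ 0.4 -0.3  0.2] w 0.0437 j [ 0.66  0.04 -0.42 -0.   -1.12  0.5 ]
[[0.0034, 0.0027, 0.0163, -0.1, -0.0, 0.7, 0.5], [0.0035, 0.0027, 0.0163, -0.0, -0.0, 0.7, 0.5], [0.0035, 0.0026, 0.0163, -0.0, -0.0, 0.7, 0.5], [0.0035, 0.0026, 0.0163, 0.0, -0.0, 0.7, 0.5], [0.0035, 0.0025, 0.0163, 0.0, -0.0, 0.7, 0.5]]
```

View pics/w1.png

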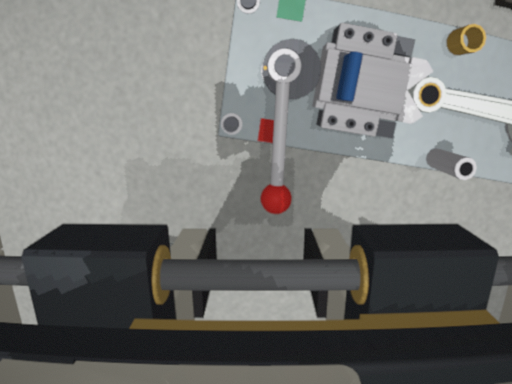

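The wrist picture shows the hub at (284,66), the ball at (275,198), and the lever lined up with the middle of the jaws. I'll use it as a cross-check.

```bash
python3 -c "
from plan import *
d=load('w1')
h=at(d,284,66,.077);k=at(d,275,198,.066);print(h,k,np.degrees(np.arctan2(*(k-h)[1::-1])),np.hypot(*(k-h)[:2]),'lug',at(d,350,77,.082),fx(-.058,0))
rep(); line([.475,.0995,.125],-26.6,5,.5)
"
```

```text
[0.54758861 0.05974937 0.077     ] [0.44078214 0.11222096 0.066     ] 153.83616437442782 0.11899953401188577 lug [0.51775808 0.01259152 0.082     ] [0.51990591 0.01240808]
t 2.15 p [0.4664 0.1221 0.2064] yaw -22.9 fix [  6.3 103.8] lev 176.5 104.0 F [3.7 4.9 1.9] w 0.0439 j [ 0.67  0.04 -0.41  0.   -1.11  0.51]
[[0.0033, 0.0035, 0.0163, -0.2, -0.1, 0.7, 0.5], [0.0034, 0.0035, 0.0163, 0.0, -0.0, 0.7, 0.5], [0.0034, 0.0034, 0.0163, 0.0, -0.0, 0.7, 0.5], [0.0035, 0.0034, 0.0163, 0.0, -0.0, 0.7, 0.5], [0.0035, 0.0033, 0.0163, 0.0, -0.0, 0.7, 0.5]]
```

The two cameras agree within 3 mm, so I'm going down.

Request:
carry_out([
  [[0.003,0.004,0.016,0,0,0.7,0.5],[0.0035,0.004,0.016,0,0,0.7,0.5],[0.0035,0.004,0.016,0,0,0.7,0.5],[0.0035,0.003,0.016,0,0,0.7,0.5],[0.0035,0.003,0.016,0,0,0.7,0.5],[0,0,0,0,0,0,0.5]],
])

```text
time_s: 2.65
tcp_pos: [0.4751, 0.1021, 0.1228]
tool_rot: [0.974, -0.226, 0.001, -0.002]
wrist_force: [-1.3, -1.0, -1.0]
grip_width: 0.0438
```

```bash
python3 -c "
from plan import *
rep(); line([.4745,.0985,.070],-26.5,5,.5)
"
```

```text
t 2.65 p [0.4751 0.1021 0.1228] yaw -26.1 fix [-6.  85.7] lev 184.0 85.9 F [-1.3 -1.  -1. ] w 0.0438 j [ 0.62  0.13 -0.52 -0.   -0.91  0.5 ]
[[0.0002, 0.0007, 0.0106, -0.2, -0.1, 0.1, 0.5], [0.0002, 0.0007, 0.0106, -0.0, -0.0, 0.1, 0.5], [0.0002, 0.0007, 0.0106, 0.0, -0.0, 0.1, 0.5], [0.0002, 0.0007, 0.0106, 0.0, -0.0, 0.1, 0.5], [0.0002, 0.0007, 0.0106, 0.0, -0.0, 0.1, 0.5]]
```

Request:
carry_out([
  [[0,0.001,0.0105,0,0,0.1,0.5],[0,0.001,0.0105,0,0,0.1,0.5],[0,0.001,0.0105,0,0,0.1,0.5],[0,0,0.0105,0,0,0.1,0.5],[0,0,0.0105,0,0,0.1,0.5],[0,0,0,0,0,0,0.72],[0,0,0,0,0,0,0.72],[0,0,0,0,0,0,0.72]],
])

```text
time_s: 3.32
tcp_pos: [0.475, 0.1, 0.0725]
tool_rot: [0.973, -0.229, 0.001, -0.001]
wrist_force: [0.4, 0.3, -0.2]
grip_width: 0.0291
```

```bash
cat >> plan.py <<'E'
def arc(lev0,lev1,n,claw,z=.07,r=.085):
    o=[]
    for k in range(1,n+1):
        l=lev0+(lev1-lev0)*k/n; a=np.radians(l-90)
        o.append(([*fx(r*np.cos(a),r*np.sin(a)),z],l-90+np.degrees(q[2])+180))
    rows(o,claw)
E
python3 -c "
from plan import *
rep(); arc(184.5,124.5,12,.72)
"
```

```text
t 3.3167 p [0.475  0.1    0.0725] yaw -26.5 fix [-7.8 84.7] lev 185.3 85.1 F [ 0.4  0.3 -0.2] w 0.0291 j [ 0.61  0.19 -0.59  0.   -0.79  0.49]
[[0.0005, -0.0085, 0.0026, -0.2, -0.1, 6.2, 0.72], [0.0003, -0.0074, -0.0, 0.0, -0.0, 5.0, 0.72], [0.0003, -0.0074, -0.0, -0.0, -0.0, 5.0, 0.72], [0.0003, -0.0074, -0.0, 0.0, -0.0, 5.0, 0.72], [0.0003, -0.0074, -0.0, 0.0, -0.0, 5.0, 0.72], [0.0003, -0.0074, -0.0, 0.0, -0.0, 5.0, 0.72], [0.0003, -0.0074, -0.0, -0.0, -0.0, 5.0, 0.72], [0.0003, -0.0074, -0.0, 0.0, -0.0, 5.0, 0.72], [0.0003, -0.0074, -0.0, 0.0, -0.0, 5.0, 0.72], [0.0003, -0.0074, -0.0, 0.0, -0.0, 5.0, 0.72], [0.0003, -0.0074, -0.0, 0.0, -0.0, 5.0, 0.72], [0.0003, -0.0074, -0.0, 0.0, -0.0, 5.0, 0.72]]
```

Request:
carry_out([
  [[0.0003,-0.004,0.002,0,0,3,0.72],[0.0003,-0.0074,0,0,0,5,0.72],[0.0003,-0.0074,0,0,0,5,0.72],[0.0003,-0.0074,0,0,0,5,0.72],[0.0003,-0.0074,0,0,0,5,0.72],[0.0003,-0.0074,0,0,0,5,0.72],[0.0003,-0.0074,0,0,0,5,0.72],[0.0003,-0.0074,0,0,0,5,0.72],[0.0003,-0.0074,0,0,0,5,0.72],[0.0003,-0.0074,0,0,0,5,0.72]],
])

```text
time_s: 4.15
tcp_pos: [0.5343, 0.1476, 0.0826]
tool_rot: [0.786, -0.619, 0.003, -0.008]
wrist_force: [-0.6, 0.3, 0.5]
grip_width: 0.025
```

```bash
python3 -c "
from plan import *
rep(); l=where()[3];l=np.degrees(np.arctan2(l[1],l[0]))+90; arc(l,l-60,12,.72)
"
```

```text
t 4.15 p [0.5343 0.1476 0.0826] yaw -76.5 fix [64.1 59.9] lev 133.1 87.7 F [-0.6  0.3  0.5] w 0.025 j [ 0.62  0.28 -0.44  0.   -0.84 -0.39]
[[0.0034, -0.007, 0.0127, -0.9, 0.4, 7.7, 0.72], [0.0003, -0.0074, -0.0, 0.0, -0.0, 5.0, 0.72], [0.0003, -0.0074, -0.0, 0.0, -0.0, 5.0, 0.72], [0.0003, -0.0074, -0.0, -0.0, -0.0, 5.0, 0.72], [0.0003, -0.0074, -0.0, 0.0, -0.0, 5.0, 0.72], [0.0003, -0.0074, -0.0, 0.0, -0.0, 5.0, 0.72], [0.0003, -0.0074, -0.0, 0.0, -0.0, 5.0, 0.72], [0.0003, -0.0074, -0.0, -0.0, -0.0, 5.0, 0.72], [0.0003, -0.0074, -0.0, -0.0, -0.0, 5.0, 0.72], [0.0003, -0.0074, -0.0, 0.0, -0.0, 5.0, 0.72], [0.0003, -0.0074, -0.0, 0.0, -0.0, 5.0, 0.72], [0.0003, -0.0074, -0.0, -0.0, -0.0, 5.0, 0.72]]
```

The tool rises about 1 mm per row. I'll lower it in place and then compensate for the rise.

Request:
carry_out([
  [[0.001,0,0.005,-0.5,0.2,0.7,0.72],[0.001,0,0.005,-0.4,0.2,0.7,0.72],[0.001,0,0.004,0,0,0.7,0.72],[0.0005,-0.0074,0.001,0,0,5,0.72],[0.0005,-0.0074,0.001,0,0,5,0.72],[0.0005,-0.0074,0.001,0,0,5,0.72],[0.0005,-0.0074,0.001,0,0,5,0.72],[0.0005,-0.0074,0.001,0,0,5,0.72]],
])

```text
time_s: 4.82
tcp_pos: [0.5716, 0.1427, 0.0635]
tool_rot: [-0.615, 0.788, -0.001, -0.001]
wrist_force: [0.3, -0.1, 0.4]
grip_width: 0.0242
```

```bash
python3 -c "
from plan import *
rep(); l=where()[3];l=np.degrees(np.arctan2(l[1],l[0]))+90; arc(l,l-50,10,.72)
snap('top','t2')
cv2.imwrite('pics/c2.png',cv2.resize(cv2.imread('pics/t2.png')[130:270,150:320],None,fx=4,fy=4))
"
```

```text
t 4.8167 p [0.5716 0.1427 0.0635] yaw -104.1 fix [79.8 25.8] lev 107.9 83.9 F [ 0.3 -0.1  0.4] w 0.0242 j [ 0.58  0.36 -0.37  0.   -0.84 -0.82]
[[-0.0008, -0.0074, -0.0065, -0.0, -0.1, 5.3, 0.72], [0.0003, -0.0074, -0.0, 0.0, -0.0, 5.0, 0.72], [0.0003, -0.0074, -0.0, 0.0, -0.0, 5.0, 0.72], [0.0003, -0.0074, -0.0, -0.0, -0.0, 5.0, 0.72], [0.0003, -0.0074, -0.0, 0.0, -0.0, 5.0, 0.72], [0.0003, -0.0074, -0.0, 0.0, -0.0, 5.0, 0.72], [0.0003, -0.0074, -0.0, 0.0, -0.0, 5.0, 0.72], [0.0003, -0.0074, -0.0, -0.0, -0.0, 5.0, 0.72], [0.0003, -0.0074, -0.0, 0.0, -0.0, 5.0, 0.72], [0.0003, -0.0074, -0.0, 0.0, -0.0, 5.0, 0.72]]
```

View pics/c2.png

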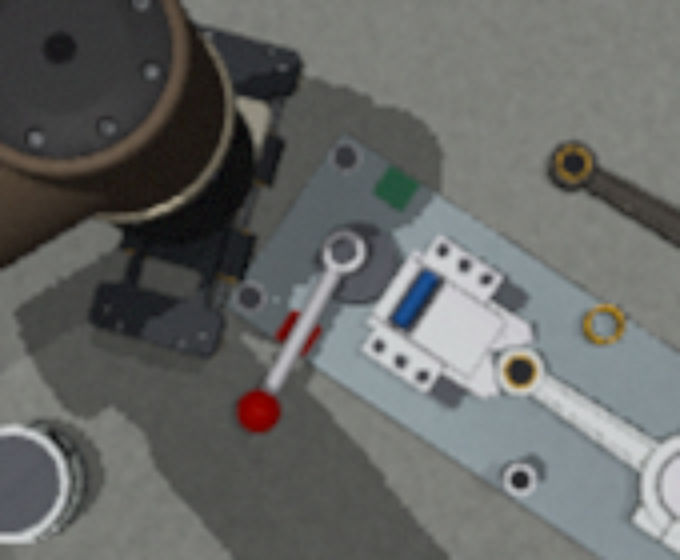

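The crop shows the gripper past the lever. The hub is at (344,252) and the knob still at (258,411), so the fingers climbed over the bar without turning it. I'll measure before trying again.

```bash
python3 -c "
from plan import *
d=load('t2')
h=at(d,150+344/4-.4,130+252/4-.4,.077);k=at(d,150+258/4-.4,130+411/4-.4,.066);print(h,k,np.degrees(np.arctan2(*(k-h)[1::-1])),np.hypot(*(k-h)[:2]))
p=[.5716,.1427,.0635-.025]; print('tip px in crop',(proj(d,[p,[.5716,.1427,.2]])-[150,130])*4)
w=load('w1'); s=.4646,.1187
r=down(-23.3)
E=np.array(w['extrinsics']); print(E[:3,3]-np.array([.4646,.1187,.2065]))
P=np.array([.4655,.1204,.2065])
for y in (-.022,.022): print(proj(w,P+r.apply([[0,y,.025],[.0095,y,.025],[-.0095,y,.025],[0,y,0]])).round())
"
```

```text
[0.54953413 0.06121543 0.077     ] [0.44245059 0.11540869 0.066     ] 153.1567625024257 0.12001581071413268
tip px in crop [[229.54928546 222.15120431]
 [193.72623923 185.10270955]]
[ 0.06582458 -0.029862    0.1707277 ]
[[219. 221.]
 [219. 206.]
 [220. 235.]
 [214. 237.]]
[[291. 221.]
 [291. 206.]
 [291. 235.]
 [295. 237.]]
```

```bash
python3 -c "
from plan import *
d=snap('scene','s2'); cv2.imwrite('pics/s2c.png',cv2.resize(d['frame'][150:300,220:400,::-1],None,fx=4,fy=4,interpolation=cv2.INTER_CUBIC))"
```

```text
(no output)
```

View pics/s2c.png

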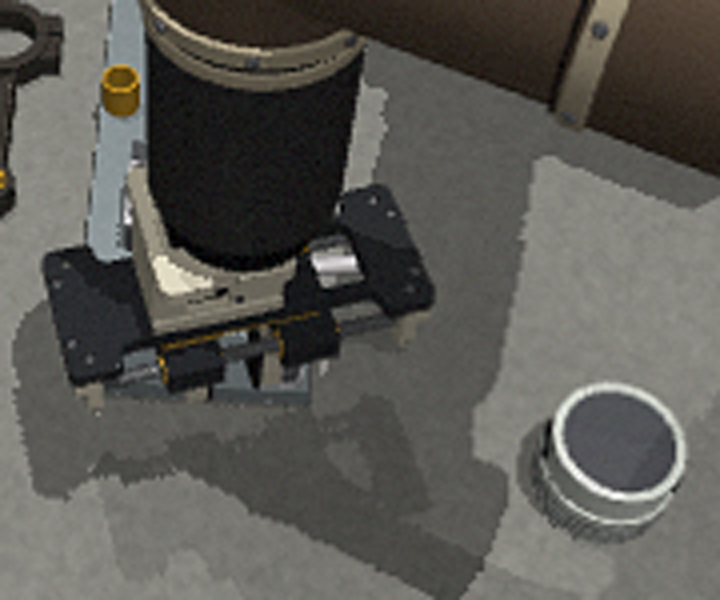

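The gripper blocks the scene view. I'll overlay the predicted fingertips on wrist crops, old and new, to check the real finger length and location.

```bash
python3 -c "
from plan import *
w=load('w1');n=snap('wrist','w2')
s,rr,yaw,_=where(); print(s['grip_width'],s['tcp_pos'])
o=[]
for d,P,r,g in((w,np.array([.4646,.1187,.2065]),down(-23.3),.022),(n,np.array(s['tcp_pos']),rr,.0121)):
    im=cv2.resize(d['frame'][150:340,150:360,::-1],None,fx=1.9*1,fy=1.9,interpolation=cv2.INTER_CUBIC)
    for y in(-g,g):
        for z,c in((.025,(0,255,0)),(0,(0,255,255)),(-.02,(255,0,255))):
            for x in(-.0095,.0095):
                u=(proj(d,P+r.apply([x,y,z]))[0]-150)*1.9; cv2.circle(im,tuple(int(v) for v in u),2,c,-1)
    o.append(im)
cv2.imwrite('pics/cmp.png',np.hstack(o))
"
```

```text
0.024250255294434985 [0.57140724 0.14257701 0.06335   ]
```

View pics/cmp.png

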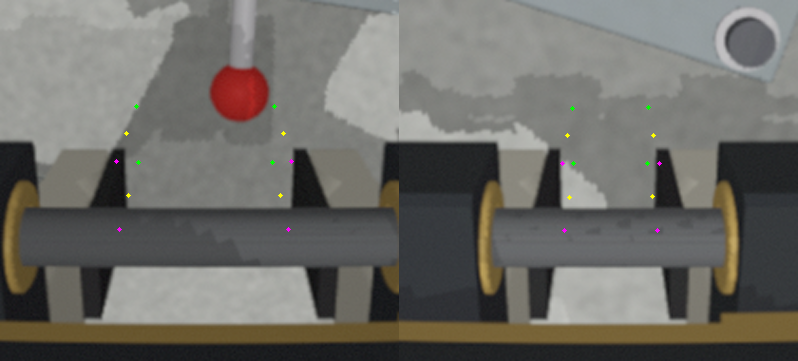

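The visible finger ends lie near the TCP plane instead of 25 mm ahead of it. I'll check this in the scene view, which is independent.

```bash
python3 -c "
from plan import *
d=load('s2'); s,r,yaw,_=where(); P=np.array(s['tcp_pos'])
f=10;u0,v0=255,215
im=cv2.resize(d['frame'][v0:v0+50,u0:u0+70,::-1],None,fx=f,fy=f,interpolation=cv2.INTER_CUBIC)
for y in(-.0121,.0121,-.033,.033):
  for z,c in((.025,(0,255,0)),(0,(0,255,255)),(-.02,(255,0,255))):
    for x in(-.0095,.0095):
      u=(proj(d,P+r.apply([x,y,z]))[0]-[u0,v0]+.5)*f; cv2.circle(im,tuple(int(v) for v in u),3,c,-1)
cv2.imwrite('pics/s2o.png',im)"
```

```text
(no output)
```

View pics/s2o.png

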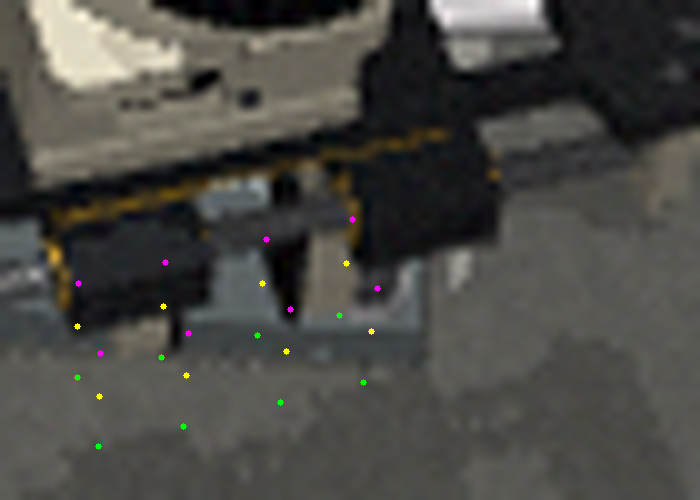

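The scene overlay agrees: the tips end about 15 mm behind the reported TCP. That is roughly 40 mm shorter than stated, and it explains the pass over the bar. So real tip z ≈ TCP z + 15 mm, with the body at about TCP + 41 mm. I'll redo it with TCP z ≈ 0.042 and r = 65 mm, which keeps the body clear of the knob and lug.

```bash
python3 -c "
from plan import *
a=np.radians(153.3); T=[*(q[:2]+.065*np.array([np.cos(a),np.sin(a)])),.11]; print(T)
s,r,y,_=where(); p=np.array(s['tcp_pos']); T=np.array(T); U=p+[0,0,.05]; n=9
L=[(p+[0,0,.025],y),(U,y)]
for k in range(1,11): L.append((U+(T-U)*k/12,y+(-26.7-y)*k/12))
rows(L,.5)"
```

```text
[np.float64(0.4927651646418853), np.float64(0.09067942615851048), 0.11]
[[0.0, -0.0, -0.025, -0.0, -0.1, 0.0, 0.5], [0.0, 0.0, -0.025, 0.0, 0.0, 0.0, 0.5], [0.0058, 0.0053, 0.0003, 0.0, 0.0, -6.4, 0.5], [0.0051, 0.0059, 0.0003, 0.0, 0.0, -6.4, 0.5], [0.0044, 0.0065, 0.0003, 0.0, 0.0, -6.4, 0.5], [0.0037, 0.0069, 0.0003, 0.0, 0.0, -6.4, 0.5], [0.0029, 0.0073, 0.0003, -0.0, 0.0, -6.4, 0.5], [0.002, 0.0076, 0.0003, -0.0, 0.0, -6.4, 0.5], [0.0012, 0.0078, 0.0003, 0.0, 0.0, -6.4, 0.5], [0.0003, 0.0078, 0.0003, 0.0, 0.0, -6.4, 0.5], [-0.0006, 0.0078, 0.0003, 0.0, 0.0, -6.4, 0.5], [-0.0014, 0.0077, 0.0003, -0.0, 0.0, -6.4, 0.5]]
```

Request:
carry_out([
  [[0,0,-0.025,0,0,0,0.5],[0,0,-0.025,0,0,0,0.5],[0.006,0.005,0,0,0,-6.4,0.5],[0.005,0.006,0,0,0,-6.4,0.5],[0.0045,0.0065,0,0,0,-6.4,0.5],[0.0035,0.007,0,0,0,-6.4,0.5],[0.003,0.0075,0,0,0,-6.4,0.5],[0.002,0.0075,0,0,0,-6.4,0.5],[0.001,0.008,0,0,0,-6.4,0.5],[0,0.008,0,0,0,-6.4,0.5],[-0.0005,0.008,0,0,0,-6.4,0.5],[-0.0015,0.0075,0,0,0,-6.4,0.5]],
])

```text
time_s: 5.97
tcp_pos: [0.4964, 0.0939, 0.1149]
tool_rot: [0.957, -0.291, -0.002, 0.002]
wrist_force: [-0.2, -0.7, -0.5]
grip_width: 0.0436
```

```bash
python3 -c "
from plan import *
rep(); line([.4928,.0907,.09],-26.7,5,.5)"
```

```text
t 5.9667 p [0.4964 0.0939 0.1149] yaw -33.8 fix [-1.6 63.3] lev 181.5 63.3 F [-0.2 -0.7 -0.5] w 0.0436 j [ 0.58  0.17 -0.49  0.   -0.91  0.4 ]
[[-0.0002, 0.0009, 0.005, 0.3, 0.1, -1.4, 0.5], [-0.0003, 0.0009, 0.005, 0.0, 0.0, -1.4, 0.5], [-0.0003, 0.0009, 0.005, 0.0, 0.0, -1.4, 0.5], [-0.0003, 0.0009, 0.005, 0.0, 0.0, -1.4, 0.5], [-0.0003, 0.0009, 0.005, 0.0, 0.0, -1.4, 0.5]]
```

Request:
carry_out([
  [[0,0.001,0.006,0.3,0,-1.4,0.5],[0,0.001,0.006,0,0,-1.4,0.5],[0,0.001,0.006,0,0,-1.4,0.5],[0,0.001,0.006,0,0,-1.4,0.5],[-0.001,0.001,0.006,0,0,-1.4,0.5],[0,0,0.006,0,0,0,0.5],[0,0,0.005,0,0,0,0.5],[0,0,0,0,0,0,0.5]],
])

```text
time_s: 6.63
tcp_pos: [0.4863, 0.0883, 0.0733]
tool_rot: [0.978, -0.21, -0.0, -0.002]
wrist_force: [-0.4, 0.1, -0.5]
grip_width: 0.044
```

```bash
python3 -c "
from plan import *
rep(); line([.4928,.0907,.043],-26.7,8,.5)"
```

```text
t 6.6333 p [0.4863 0.0883 0.0733] yaw -24.2 fix [-11.7  68.9] lev 189.7 69.9 F [-0.4  0.1 -0.5] w 0.044 j [ 0.58  0.21 -0.56 -0.   -0.8   0.58]
[[0.0006, -0.0006, 0.0038, -0.2, 0.1, 0.3, 0.5], [0.0006, -0.0006, 0.0038, 0.0, -0.0, 0.3, 0.5], [0.0006, -0.0006, 0.0038, 0.0, -0.0, 0.3, 0.5], [0.0006, -0.0006, 0.0038, -0.0, -0.0, 0.3, 0.5], [0.0006, -0.0006, 0.0038, 0.0, -0.0, 0.3, 0.5], [0.0006, -0.0006, 0.0038, 0.0, -0.0, 0.3, 0.5], [0.0006, -0.0006, 0.0038, -0.0, -0.0, 0.3, 0.5], [0.0006, -0.0006, 0.0038, 0.0, -0.0, 0.3, 0.5]]
```

Request:
carry_out([
  [[0.003,-0.003,0,0,0,1.5,0.5],[0.002,-0.002,0.003,0,0,0.5,0.5],[0,0,0.004,0,0,0,0.5],[0,0,0.004,0,0,0,0.5],[0,0,0.004,0,0,0,0.5],[0,0,0.004,0,0,0,0.5],[0,0,0.003,0,0,0,0.5],[0,0,0,0,0,0,0.5]],
])

```text
time_s: 7.3
tcp_pos: [0.4942, 0.0915, 0.0494]
tool_rot: [0.974, -0.228, -0.0, -0.002]
wrist_force: [-0.1, -0.6, 0.2]
grip_width: 0.0437
```

```bash
python3 -c "
from plan import *
rep(); line([.4928,.0907,.042],-26.7,4,.5)"
```

```text
t 7.3 p [0.4942 0.0915 0.0494] yaw -26.4 fix [-4.8 63.9] lev 184.3 64.1 F [-0.1 -0.6  0.2] w 0.0437 j [ 0.57  0.25 -0.57 -0.   -0.74  0.54]
[[-0.0002, 0.0003, 0.0018, -0.2, 0.1, 0.1, 0.5], [-0.0002, 0.0003, 0.0018, -0.0, -0.0, 0.1, 0.5], [-0.0002, 0.0003, 0.0018, -0.0, -0.0, 0.1, 0.5], [-0.0002, 0.0003, 0.0018, 0.0, -0.0, 0.1, 0.5]]
```

Good position. A little lower, narrow the jaws, then a short test push of about 12°.

Request:
carry_out([
  [[0,0,0.002,0,0,0,0.6],[0,0,0.002,0,0,0,0.72],[0,0,0.002,0,0,0,0.72],[0,0,0.001,0,0,0,0.72],[0,-0.003,0,0,0,2.5,0.72],[0,-0.003,0,0,0,2.5,0.72],[0,-0.003,0,0,0,2.5,0.72],[0,-0.003,0,0,0,2.5,0.72],[0,-0.003,0,0,0,2.5,0.72],[0,-0.003,0,0,0,2.5,0.72]],
])

```text
time_s: 8.13
tcp_pos: [0.5013, 0.1018, 0.0411]
tool_rot: [0.934, -0.358, -0.002, 0.003]
wrist_force: [-0.5, -4.5, 1.5]
grip_width: 0.0248
```

```bash
python3 -c "
from plan import *
rep(); l=where()[3];l=np.degrees(np.arctan2(l[1],l[0]))+90; arc(l,l-24,6,.72,.042,.065)"
```

```text
t 8.1333 p [0.5013 0.1018 0.0411] yaw -41.9 fix [ 7.7 63.4] lev 173.1 63.9 F [-0.5 -4.5  1.5] w 0.0248 j [ 0.58  0.28 -0.56  0.   -0.74  0.25]
[[-0.0012, -0.0045, -0.0009, 0.4, 0.1, 1.2, 0.72], [0.0002, -0.0045, -0.0, 0.0, -0.0, 4.0, 0.72], [0.0002, -0.0045, -0.0, 0.0, -0.0, 4.0, 0.72], [0.0002, -0.0045, -0.0, 0.0, -0.0, 4.0, 0.72], [0.0002, -0.0045, -0.0, 0.0, -0.0, 4.0, 0.72], [0.0002, -0.0045, -0.0, 0.0, -0.0, 4.0, 0.72]]
```

A 4.7 N contact force matches 0.28 N m at 65 mm, so the tips are on the bar. I'll carry on.

Request:
carry_out([
  [[-0.001,-0.005,0,0,0,2,0.72],[0,-0.005,0,0,0,4,0.72],[0,-0.005,0,0,0,4,0.72],[0,-0.005,0,0,0,4,0.72],[0,-0.005,0,0,0,4,0.72],[0,-0.005,0,0,0,4,0.72],[0,-0.005,0,0,0,4,0.72],[0,-0.005,0,0,0,4,0.72]],
])

```text
time_s: 8.8
tcp_pos: [0.5246, 0.1173, 0.0393]
tool_rot: [0.802, -0.598, -0.004, 0.013]
wrist_force: [-4.3, -0.8, 3.7]
grip_width: 0.0246
```

```bash
python3 -c "
from plan import *
rep(); l=where()[3];l=np.degrees(np.arctan2(l[1],l[0]))+90; arc(l,l-40,10,.72,.042,.065)"
```

```text
t 8.8 p [0.5246 0.1173 0.0393] yaw -73.4 fix [33.2 51.9] lev 147.4 61.7 F [-4.3 -0.8  3.7] w 0.0246 j [ 0.59  0.33 -0.49  0.   -0.78 -0.3 ]
[[-0.0038, -0.0039, -0.0029, 1.5, -0.5, -4.6, 0.72], [0.0002, -0.0045, -0.0, 0.0, -0.0, 4.0, 0.72], [0.0002, -0.0045, -0.0, 0.0, -0.0, 4.0, 0.72], [0.0002, -0.0045, -0.0, 0.0, -0.0, 4.0, 0.72], [0.0002, -0.0045, -0.0, -0.0, -0.0, 4.0, 0.72], [0.0002, -0.0045, -0.0, 0.0, -0.0, 4.0, 0.72], [0.0002, -0.0045, -0.0, 0.0, -0.0, 4.0, 0.72], [0.0002, -0.0045, -0.0, 0.0, -0.0, 4.0, 0.72], [0.0002, -0.0045, -0.0, -0.0, -0.0, 4.0, 0.72], [0.0002, -0.0045, -0.0, 0.0, -0.0, 4.0, 0.72]]
```

Request:
carry_out([
  [[-0.002,-0.006,-0.001,0.7,-0.3,0,0.72],[-0.002,-0.006,-0.001,0.7,-0.2,0,0.72],[-0.0005,-0.0065,-0.0005,0.2,0,4,0.72],[-0.0005,-0.0065,0,0.2,0,4,0.72],[-0.0005,-0.0065,0,0.1,0,4,0.72],[-0.0005,-0.0065,0,0.1,0,4,0.72],[-0.0005,-0.0065,0,0.1,0,4,0.72],[-0.0005,-0.0065,0,0.1,0,4,0.72],[-0.0005,-0.0065,0,0.1,0,4,0.72],[-0.0005,-0.0065,0,0.1,0,4,0.72]],
])

```text
time_s: 9.63
tcp_pos: [0.576, 0.1235, 0.0376]
tool_rot: [-0.603, 0.797, -0.003, -0.003]
wrist_force: [-5.5, -0.9, 2.6]
grip_width: 0.0247
```

```bash
python3 -c "
from plan import *
rep(); l=where()[3];l=np.degrees(np.arctan2(l[1],l[0]))+90; arc(l,l-12,3,.72,.042,.065)"
```

```text
t 9.6333 p [0.576  0.1235 0.0376] yaw -105.8 fix [65.9 11.8] lev 100.2 66.9 F [-5.5 -0.9  2.6] w 0.0247 j [ 0.55  0.39 -0.39  0.01 -0.79 -0.83]
[[0.0026, -0.0043, -0.0044, -0.1, -0.5, 10.3, 0.72], [0.0002, -0.0045, -0.0, -0.0, -0.0, 4.0, 0.72], [0.0002, -0.0045, -0.0, 0.0, -0.0, 4.0, 0.72]]
```

Request:
carry_out([
  [[0.001,-0.005,-0.002,0,0,6,0.72],[0.001,-0.005,-0.002,0,0,6,0.72],[0.0002,-0.0055,-0.001,0,0,5,0.72],[0.0002,-0.006,0,0,0,5,0.72],[0,-0.006,0,0,0,4,0.72],[0,-0.006,0,0,0,4,0.72],[0,-0.006,0,0,0,4,0.72],[0,-0.006,0,0,0,4,0.72],[0,-0.006,0,0,0,4,0.72]],
])

```text
time_s: 10.38
tcp_pos: [0.6098, 0.0922, 0.039]
tool_rot: [-0.271, 0.963, -0.001, -0.005]
wrist_force: [-4.3, 1.8, 0.9]
grip_width: 0.0246
```

```bash
python3 -c "
from plan import *
rep(); l=where()[3];l=np.degrees(np.arctan2(l[1],l[0]))+90; arc(l,l-12,3,.72,.042,.065)"
```

```text
t 10.3833 p [0.6098 0.0922 0.039 ] yaw -148.5 fix [ 57.4 -33.5] lev 59.7 66.5 F [-4.3  1.8  0.9] w 0.0246 j [ 0.47  0.43 -0.32 -0.   -0.83 -1.49]
[[0.002, -0.0044, -0.003, 0.0, -0.6, 8.0, 0.72], [0.0002, -0.0045, -0.0, 0.0, -0.0, 4.0, 0.72], [0.0002, -0.0045, -0.0, -0.0, -0.0, 4.0, 0.72]]
```

Request:
carry_out([
  [[0.001,-0.005,-0.001,0,0,5.5,0.72],[0.001,-0.005,-0.001,0,0,5,0.72],[0.0002,-0.006,-0.001,0,0,4.5,0.72],[0.0002,-0.006,0,0,0,4.5,0.72],[0,-0.006,0,0,0,4.5,0.72],[0,-0.006,0,0,0,4.5,0.72],[0,-0.006,0,0,0,4.5,0.72],[0,-0.006,0,0,0,4.5,0.72]],
])

```text
time_s: 11.05
tcp_pos: [0.6184, 0.0524, 0.04]
tool_rot: [0.057, 0.998, 0.003, -0.003]
wrist_force: [-3.4, 4.3, 0.6]
grip_width: 0.0246
```

```bash
python3 -c "
from plan import *
rep(); l=where()[3];l=np.degrees(np.arctan2(l[1],l[0]))+90; arc(l,l-12,3,.72,.042,.065)"
```

```text
t 11.05 p [0.6184 0.0524 0.04  ] yaw 173.4 fix [ 28.4 -62. ] lev 24.6 68.2 F [-3.4  4.3  0.6] w 0.0246 j [ 0.39  0.43 -0.31 -0.01 -0.83 -2.07]
[[0.0034, -0.0045, -0.002, 0.3, -0.4, 5.1, 0.72], [0.0002, -0.0045, -0.0, 0.0, -0.0, 4.0, 0.72], [0.0002, -0.0045, -0.0, -0.0, -0.0, 4.0, 0.72]]
```

Request:
carry_out([
  [[0.001,-0.005,-0.001,0,0,4,0.72],[0.001,-0.005,0,0,0,4,0.72],[0.001,-0.005,0,0,0,4,0.72],[0.0005,-0.005,0,0,0,4,0.72],[0.0005,-0.004,0,0,0,4,0.72],[0,0,0,0,0,0,0.72]],
])

```text
time_s: 11.55
tcp_pos: [0.6136, 0.0351, 0.0408]
tool_rot: [0.232, 0.973, 0.009, 0.002]
wrist_force: [0.4, -0.6, 0.1]
grip_width: 0.0247
```

```bash
python3 -c "
from plan import *
rep(); l=where()[3];l=np.degrees(np.arctan2(l[1],l[0]))+90; arc(l,-5.5,3,.72,.042,.065)
d=snap('wrist','w3')"
```

```text
t 11.55 p [0.6136 0.0351 0.0408] yaw 153.2 fix [ 11.2 -67.2] lev 9.5 68.1 F [ 0.4 -0.6  0.1] w 0.0247 j [ 0.37  0.42 -0.33 -0.02 -0.81 -2.4 ]
[[0.0029, -0.0058, -0.0013, 1.0, 0.0, 0.9, 0.72], [0.0002, -0.0056, -0.0, 0.0, -0.0, 5.0, 0.72], [0.0002, -0.0056, -0.0, 0.0, -0.0, 5.0, 0.72]]
```

View pics/w3.png

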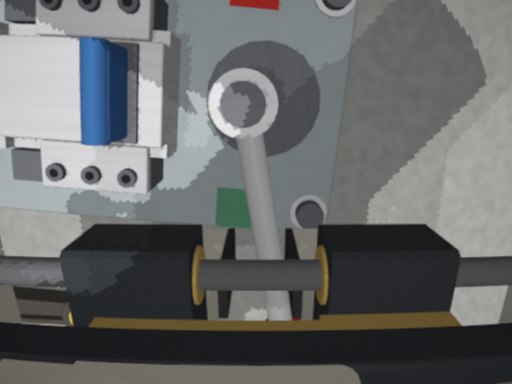

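The wrist view shows the bar between the fingertips, with the hub at (243,103) and the bar axis through about (259,180). The lever is on the +x side of the green patch.

```bash
python3 -c "
from plan import *
d=load('w3')
for u,v in((255,160),(259,180),(264,210)):
    b=at(d,u,v,.0632)[:2]-at(d,243,103,.077)[:2]; print(np.degrees(np.arctan2(b[1],b[0]))-np.degrees(q[2])+90, np.hypot(*b), 'vs q', (lambda c:np.degrees(np.arctan2(c[1],c[0]))-np.degrees(q[2])+90)(at(d,u,v,.0632)[:2]-q[:2]))
rep()"
```

```text
15.89288020339663 0.02513958211400647 vs q 8.761512732109509
16.011072574807415 0.034388125235748614 vs q 10.917760504690577
15.576948528303802 0.04874295054166198 vs q 12.02930328779334
t 11.6 p [0.6139 0.0352 0.041 ] yaw 153.4 fix [ 11.4 -67.4] lev 9.6 68.4 F [-0.1  0.1  1.2] w 0.0245 j [ 0.37  0.42 -0.33 -0.02 -0.81 -2.39]
```

The lever is at about 15°, both from vision and from the finger contact. It needs 15° more, which is about 17 mm.

Request:
carry_out([
  [[0.001,-0.004,-0.001,0.5,0,1.5,0.72],[0.001,-0.004,0,0.5,0,1.5,0.72],[0.001,-0.004,0,0,0,1.5,0.72],[0,-0.003,0,0,0,1,0.72],[0,0,0,0,0,0,0.72]],
])

```text
time_s: 12.02
tcp_pos: [0.6096, 0.0267, 0.043]
tool_rot: [0.27, 0.963, 0.003, 0.005]
wrist_force: [-0.5, 0.0, -0.7]
grip_width: 0.0247
```

```bash
python3 -c "
from plan import *
rep(); l=where()[3];l=np.degrees(np.arctan2(l[1],l[0]))+90; arc(l,-5.5,3,.72,.042,.065)"
```

```text
t 12.0167 p [0.6096 0.0267 0.043 ] yaw 148.7 fix [  1.9 -68.2] lev 1.6 68.3 F [-0.5  0.  -0.7] w 0.0247 j [ 0.36  0.41 -0.35  0.   -0.8  -2.48]
[[0.0033, -0.0027, 0.001, 0.5, 0.4, 1.7, 0.72], [0.0001, -0.0027, -0.0, -0.0, -0.0, 2.4, 0.72], [0.0001, -0.0027, -0.0, -0.0, -0.0, 2.4, 0.72]]
```

Request:
carry_out([
  [[0.001,-0.004,0,0,0,0.5,0.72],[0.001,-0.004,0,0,0,0.5,0.72],[0,-0.004,0,0,0,0,0.72],[0,0,0,0,0,0,0.72]],
])

```text
time_s: 12.35
tcp_pos: [0.6037, 0.0176, 0.0438]
tool_rot: [0.277, 0.961, 0.005, 0.007]
wrist_force: [1.5, 2.0, -1.7]
grip_width: 0.0244
```

```bash
python3 -c "
from plan import *
rep()
d=snap('wrist','w4')
im=cv2.resize(d['frame'][40:270,140:360,::-1],None,fx=2.6,fy=2.6,interpolation=cv2.INTER_CUBIC)
# predicted lever axis at 0
P=[[*fx(0,-r),.062+.004*r/.12] for r in (.02,.03,.04,.05)]
for u in proj(d,P): cv2.circle(im,tuple(int(v) for v in (u-[140,40]+.5)*2.6),2,(0,255,0),-1)
cv2.imwrite('pics/w4c.png',im); print(proj(d,[[*fx(0,0),.077]]))
"
```

```text
t 12.35 p [0.6037 0.0176 0.0438] yaw 147.9 fix [ -9.  -68.1] lev -7.5 68.7 F [ 1.5  2.  -1.7] w 0.0244 j [ 0.35  0.39 -0.37  0.   -0.79 -2.49]
[[286.28853131 107.38301282]]
```

View pics/w4c.png

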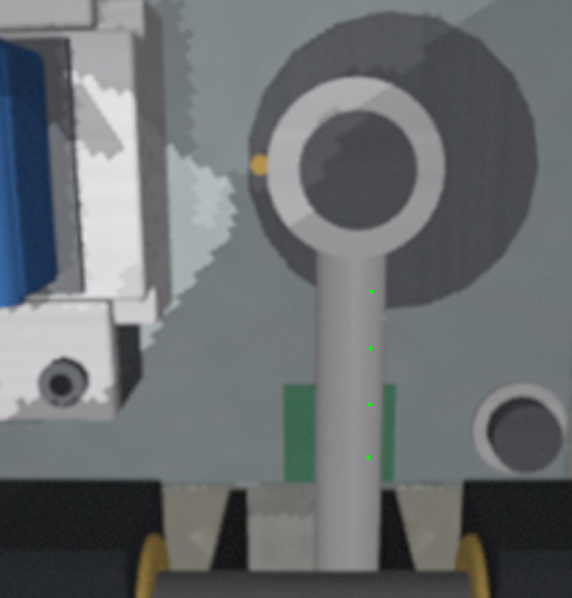

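The bar lies over the green patch, parallel to the predicted open axis within about 1°. The brass mark at (260,164) points straight at the slide from the hub at (356,168). The cam is open, so I'll retreat upward, close the jaws and go behind the lug.

Request:
carry_out([
  [[0,0.002,-0.015,0,0,0,0.72],[0,0,-0.02,0,0,0,0.72],[0,0,-0.025,0,0,0,0.72],[0,0,-0.02,0,0,-3,1],[0,0,0,0,0,-6,1],[0,0,0,0,0,-6,1]],
])

```text
time_s: 12.9
tcp_pos: [0.596, 0.0144, 0.1248]
tool_rot: [0.147, 0.989, -0.0, 0.001]
wrist_force: [-0.4, 0.6, -0.4]
grip_width: 0.0102
```

```bash
python3 -c "
from plan import *
rep(); line([*fx(-.097,0),.125],np.degrees(q[2])+180,12,1)"
```

```text
t 12.9 p [0.596  0.0144 0.1248] yaw 163.1 fix [-15.7 -63.3] lev -13.9 65.3 F [-0.4  0.6 -0.4] w 0.0102 j [ 0.35  0.3  -0.29  0.   -0.98 -2.22]
[[0.0069, -0.0051, -0.0, -0.0, 0.1, -6.2, 1], [0.0074, -0.0044, -0.0, 0.0, 0.0, -6.2, 1], [0.0078, -0.0035, -0.0, 0.0, 0.0, -6.2, 1], [0.0082, -0.0027, -0.0, 0.0, 0.0, -6.2, 1], [0.0084, -0.0018, -0.0, -0.0, 0.0, -6.2, 1], [0.0085, -0.0008, -0.0, 0.0, 0.0, -6.2, 1], [0.0086, 0.0001, -0.0, 0.0, 0.0, -6.2, 1], [0.0085, 0.001, -0.0, 0.0, 0.0, -6.2, 1], [0.0084, 0.0019, -0.0, -0.0, 0.0, -6.2, 1], [0.0081, 0.0028, -0.0, 0.0, 0.0, -6.2, 1], [0.0078, 0.0037, -0.0, 0.0, 0.0, -6.2, 1], [0.0073, 0.0045, -0.0, -0.0, 0.0, -6.2, 1]]
```

Request:
carry_out([
  [[0.007,-0.005,0,0,0,-6.2,1],[0.0075,-0.0045,0,0,0,-6.2,1],[0.008,-0.0035,0,0,0,-6.2,1],[0.008,-0.0025,0,0,0,-6.2,1],[0.0085,-0.002,0,0,0,-6.2,1],[0.0085,-0.001,0,0,0,-6.2,1],[0.0085,0,0,0,0,-6.2,1],[0.0085,0.001,0,0,0,-6.2,1],[0.0085,0.002,0,0,0,-6.2,1],[0.008,0.003,0,0,0,-6.2,1],[0.008,0.0035,0,0,0,-5,1],[0,0,0,0,0,0,1]],
])

```text
time_s: 13.9
tcp_pos: [0.4889, -0.0309, 0.124]
tool_rot: [-0.452, 0.892, 0.001, -0.014]
wrist_force: [-0.3, 0.3, 0.0]
grip_width: 0.0
```

```bash
python3 -c "
from plan import *
rep(); line([*fx(-.097,0),.09],np.degrees(q[2])+180,6,1)"
```

```text
t 13.9 p [ 0.4889 -0.0309  0.124 ] yaw -126.2 fix [-111.2    3.2] lev 268.4 111.2 F [-0.3  0.3  0. ] w 0.0 j [ 0.34  0.15 -0.5   0.   -0.95 -0.97]
[[-0.0025, -0.0004, 0.0056, 0.8, -1.4, -0.7, 1], [-0.0024, -0.0004, 0.0057, 0.0, 0.0, -0.7, 1], [-0.0024, -0.0004, 0.0057, 0.0, 0.0, -0.7, 1], [-0.0024, -0.0004, 0.0057, -0.0, 0.0, -0.7, 1], [-0.0024, -0.0005, 0.0057, 0.0, 0.0, -0.7, 1], [-0.0024, -0.0005, 0.0057, -0.0, 0.0, -0.7, 1]]
```

Request:
carry_out([
  [[-0.003,0,0.006,0.8,-0.8,-0.7,1],[-0.003,-0.0005,0.006,0,-0.6,-0.7,1],[-0.0025,-0.0005,0.006,0,0,-0.7,1],[-0.0025,-0.0005,0.006,0,0,-0.7,1],[-0.0025,-0.0005,0.006,0,0,-0.7,1],[0,-0.0005,0.005,0,0,0,1],[0,0,0,0,0,0,1]],
])

```text
time_s: 14.48
tcp_pos: [0.4979, -0.022, 0.0858]
tool_rot: [-0.477, 0.879, 0.0, -0.002]
wrist_force: [-0.4, -0.5, 0.1]
grip_width: 0.0002
```

```bash
python3 -c "
from plan import *
rep(); line([*fx(-.096,0),.051],np.degrees(q[2])+180,8,1)"
```

```text
t 14.4833 p [ 0.4979 -0.022   0.0858] yaw -123.1 fix [-98.8   0.2] lev 269.9 98.8 F [-0.4 -0.5  0.1] w 0.0002 j [ 0.35  0.2  -0.54 -0.   -0.84 -0.93]
[[-0.0004, -0.0, 0.0043, 0.2, -0.2, -0.1, 1], [-0.0004, -0.0, 0.0043, 0.0, 0.0, -0.1, 1], [-0.0004, -0.0, 0.0043, 0.0, 0.0, -0.1, 1], [-0.0004, -0.0, 0.0043, 0.0, 0.0, -0.1, 1], [-0.0004, -0.0, 0.0043, 0.0, 0.0, -0.1, 1], [-0.0004, -0.0, 0.0043, -0.0, 0.0, -0.1, 1], [-0.0004, -0.0, 0.0043, -0.0, 0.0, -0.1, 1], [-0.0004, -0.0, 0.0043, 0.0, 0.0, -0.1, 1]]
```

Request:
carry_out([
  [[0,0,0.0045,0,0,-0.3,1],[0,0,0.0045,0,0,-0.3,1],[0,0,0.0045,0,0,-0.3,1],[0,0,0.0045,0,0,0,1],[0,0,0.0045,0,0,0,1],[0,0,0.0045,0,0,0,1],[0,0,0.003,0,0,0,1],[0,0,0,0,0,0,1]],
])

```text
time_s: 15.15
tcp_pos: [0.4978, -0.0222, 0.0519]
tool_rot: [-0.484, 0.875, 0.001, -0.003]
wrist_force: [-0.4, -0.3, 1.0]
grip_width: 0.0003
```

```bash
python3 -c "
from plan import *
rep(); line([*fx(-.055,0),.051],np.degrees(q[2])+180,8,1)"
```

```text
t 15.15 p [ 0.4978 -0.0222  0.0519] yaw -122.1 fix [-99.    0.3] lev 269.8 99.0 F [-0.4 -0.3  1. ] w 0.0003 j [ 0.35  0.25 -0.58 -0.   -0.75 -0.91]
[[-0.0055, -0.0, 0.0001, 0.2, -0.3, 0.0, 1], [-0.0055, -0.0, 0.0001, 0.0, -0.0, 0.0, 1], [-0.0055, -0.0, 0.0001, 0.0, -0.0, 0.0, 1], [-0.0055, -0.0, 0.0001, 0.0, -0.0, 0.0, 1], [-0.0055, -0.0, 0.0001, -0.0, -0.0, 0.0, 1], [-0.0055, -0.0, 0.0001, 0.0, -0.0, 0.0, 1], [-0.0055, -0.0, 0.0001, 0.0, -0.0, 0.0, 1], [-0.0055, -0.0, 0.0001, 0.0, -0.0, 0.0, 1]]
```

Request:
carry_out([
  [[-0.005,0,0,0,0,0,1],[-0.005,0,0,0,0,0,1],[-0.005,0,0,0,0,0,1],[-0.005,0,0,0,0,0,1],[-0.004,0,0,0,0,0,1],[-0.004,0,0,0,0,0,1],[-0.004,0,0,0,0,0,1]],
])

```text
time_s: 15.73
tcp_pos: [0.5159, 0.0064, 0.0522]
tool_rot: [-0.484, 0.875, 0.0, -0.004]
wrist_force: [-0.3, -3.2, 0.6]
grip_width: 0.0003
```

```bash
python3 -c "
from plan import *
rep()"
```

```text
t 15.7333 p [0.5159 0.0064 0.0522] yaw -122.1 fix [-65.2   0.2] lev 269.8 65.2 F [-0.3 -3.2  0.6] w 0.0003 j [ 0.39  0.27 -0.54  0.   -0.77 -0.96]
```

Contact force is about 3 N, so the slide is moving. I'll keep pushing in small rows and watch the force for the stop.

Request:
carry_out([
  [[-0.003,0,0,0,0,0,1],[-0.003,0,0,0,0,0,1],[-0.003,0,0,0,0,0,1],[-0.003,0,0,0,0,0,1]],
])

```text
time_s: 16.07
tcp_pos: [0.5188, 0.0115, 0.0523]
tool_rot: [-0.484, 0.875, -0.002, -0.01]
wrist_force: [-2.1, -18.1, 7.4]
grip_width: 0.0003
```

Request:
carry_out([
  [[-0.003,0,0,0,0,0,1],[-0.003,0,0,0,0,0,1]],
])

```text
time_s: 16.23
tcp_pos: [0.5186, 0.0112, 0.0523]
tool_rot: [-0.484, 0.875, -0.004, -0.015]
wrist_force: [-1.8, -14.6, 6.5]
grip_width: 0.0003
```

```bash
python3 -c "
from plan import *
rep()"
```

```text
t 16.2333 p [0.5186 0.0112 0.0523] yaw -122.1 fix [-59.7   0.5] lev 269.6 59.7 F [ -1.8 -14.6   6.5] w 0.0003 j [ 0.41  0.29 -0.52  0.01 -0.79 -0.98]
```

It's firmly stopped (15–18 N) at TCP x = -59.7. I'll back off, lift, and check whether this is the cam stop.

Request:
carry_out([
  [[0.006,0,0,0,0,0,1],[0.008,0,0,0,0,0,1],[0.008,0,-0.01,0,0,0,1],[0.02,0,-0.025,0,0,0,1],[0.025,0,-0.03,0,0,0,1],[0.03,0,-0.03,0,0,0,1],[0.035,0,-0.02,0,0,0,1],[0.035,0,-0.01,0,0,0,1],[0,0,0,0,0,0,1]],
])

```text
time_s: 16.98
tcp_pos: [0.4303, -0.1312, 0.1912]
tool_rot: [-0.486, 0.874, -0.004, -0.013]
wrist_force: [-0.4, -0.1, -0.5]
grip_width: 0.0001
```

```bash
python3 -c "
from plan import *
rep()
d=snap('wrist','w5');t=snap('top','t5')
a=cv2.resize(d['frame'][:,:,::-1],(533,400),interpolation=cv2.INTER_CUBIC)
c=t['frame'][175:260,205:305,::-1]; b=cv2.resize(c,(660,561),interpolation=cv2.INTER_CUBIC)
w=d['frame'][0:230,100:420,::-1]; w=cv2.resize(w,(400,288))
s=cv2.resize(c,(395,336),interpolation=cv2.INTER_CUBIC); o=np.zeros((400,800,3),np.uint8); o[:288,:400]=w; o[:336,400:795]=s
cv2.imwrite('pics/f5.png',o)"
```

```text
t 16.9833 p [ 0.4303 -0.1312  0.1912] yaw -121.8 fix [-227.2   -0.8] lev -89.8 227.2 F [-0.4 -0.1 -0.5] w 0.0001 j [ 0.16  0.01 -0.49  0.02 -1.09 -0.73]
```

View pics/f5.png

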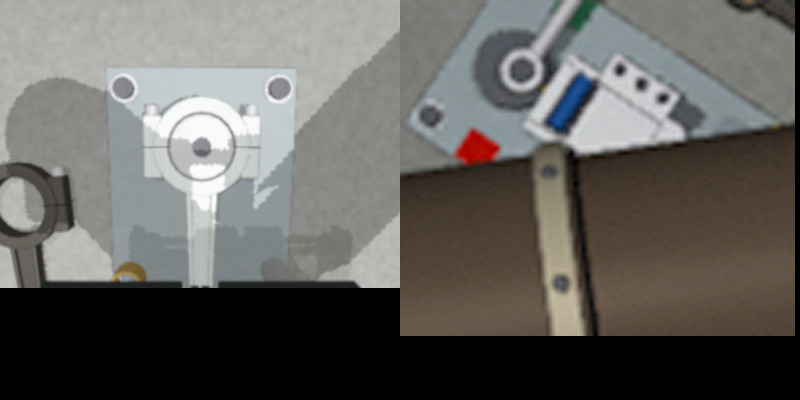

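The rod and everything else are in place. The top crop shows the lug at (571,103) and the hub at (522,70), so I'll measure lug travel against the first picture.

```bash
python3 -c "
from plan import *
def lugx(fn):
    t=load(fn); f=t['frame'].astype(int); m=(f[...,2]-f[...,0]>50)&(f[...,2]>80)
    m[:170]=0;m[240:]=0;m[:,:225]=0;m[:,290:]=0
    v,u=np.nonzero(m); p=at(t,u.mean(),v.mean(),.077)[:2]-q[:2]; c,s=np.cos(q[2]),np.sin(q[2])
    print(fn,len(u),u.mean(),v.mean(),'fix',(c*p[0]+s*p[1])*1e3,(-s*p[0]+c*p[1])*1e3)
for f in('top0','t2','t5'): lugx(f)
t=load('t5')
h=at(t,205+122/3.95,175+70/3.95,.077);k=at(t,205+(577-400)/3.95,175+0/3.95,.0645)
b=(k-h)[:2];print('lever',np.degrees(np.arctan2(b[1],b[0])-q[2])+90)
"
```

```text
top0 56 253.32142857142858 204.19642857142858 fix -57.728270584103775 0.4169804975872535
t2 58 253.22413793103448 204.43103448275863 fix -57.86291344383722 1.0827354802512499
t5 58 247.5 200.5 fix -39.274587580973275 0.8475294099153998
lever -2.516266673138105
```

Travel is 18.5 mm, so the slide is home. One last numeric check of the lever from the red ball, and of the other parts' positions by image difference.

```bash
python3 -c "
from plan import *
t=load('t5'); f=t['frame'].astype(int); m=(f[...,0]>110)&(f[...,1]<50)&(f[...,2]<60)
n,l,st,ce=cv2.connectedComponentsWithStats(m.astype(np.uint8))
for i in range(1,n):
    if st[i][4]>15:
        p=at(t,*ce[i],.066)[:2]-q[:2]; print(st[i],'len',np.hypot(*p),'lev',np.degrees(np.arctan2(p[1],p[0])-q[2])+90)
a=load('top0')['frame'].astype(int)
for n,(x,y) in dict(piston=(154,250),can=(119,142),spare=(318,180),box=(417,158),spanner=(419,220)).items():
    print(n,np.abs(f-a)[y-12:y+12,x-12:x+12].mean().round(1))
rep()"
```

```text
[104 136  23  16 226] len 0.3602662157638287 lev 102.0496314771714
[256 152  10  10  76] len 0.12064596987281948 lev -0.19878300520933578
[220 208  10   9  56] len 0.0619989335843896 lev 183.90011373536672
piston 27.5
can 7.1
spare 12.1
box 12.8
spanner 15.6
t 17.0833 p [ 0.4321 -0.1291  0.1895] yaw -121.8 fix [-224.6   -1.1] lev -89.7 224.6 F [1.  0.1 0.4] w 0.0004 j [ 0.16  0.01 -0.49  0.02 -1.09 -0.73]
```

```bash
python3 -c "
from plan import *
print(bot.job_done()); rep()"
```

```text
the job is handed in; nothing more can be done
None
the job is handed in; nothing more can be done
```

The fixture is open and the job is handed in at about 17 s. I swung the lever round the far end until it lay over the green patch. Only after that did I push the blue lug forward until the slide stopped against the cam.

**Last checks**
- **Lever:** the red ball puts it at -0.2° from the open position, with a measured length of 120.6 mm against 120. A rougher reading along the bar gave -2.5°.
- **Slide:** the lug moved 18.5 mm forward (about 18 expected). It stopped firmly at roughly 18 N on the wrist, below the 40 N and 120 N limits.
- **Rod and clearance:** the rod's big end still sits on its plug; the arm hid the small end. The gripper finished clear, about 0.19 m up, with almost no force on the wrist.

**What failed or disagreed**
- **First swing:** it passed over the bar without moving it. Both cameras showed the fingertips ending about 15 mm behind the reported TCP, not 25 mm ahead of it. I corrected the height, and the second swing worked.
- **Loose parts:** the before/after picture comparison was inconclusive because the arm and its shadow changed. The piston area differed most. I saw nothing disturbed, but the piston, can, box, spanner and spare rod were not individually confirmed at the end.

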